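Sweep the chestnuts off the pasta board

TASK

Clear the pasta board for the next sheet of dough: with the fingers, used like the edge of a hand, sweep all four chestnuts across the board and over its side edge into the steel tray, the one with the turquoise spatula laid across it. Only push the chestnuts, never pick one up, and leave the bowls, the wooden spoon, the spatula and the pasta roller undisturbed.

Things in the scene. Friction and masses are not known exactly. Their poses are not given: they have to be found in the camera images.
- chestnut1_center (a point): a raw chestnut: brown glossy dome on a flat underside, round in plan, 32 mm across (widest 8 mm above its underside), 22 mm high, about 16 g, a small point at one end and a pale patch at the other (look only). It starts on its flat side on the board and slides, it does not roll. This point lies on its axis 10 mm above its underside
- chestnut2_center (a point): a raw chestnut: brown glossy dome on a flat underside, round in plan, 32 mm across (widest 8 mm above its underside), 22 mm high, about 16 g, a small point at one end and a pale patch at the other (look only). It starts on its flat side on the board and slides, it does not roll. This point lies on its axis 10 mm above its underside
- chestnut3_center (a point): a raw chestnut: brown glossy dome on a flat underside, round in plan, 32 mm across (widest 8 mm above its underside), 22 mm high, about 16 g, a small point at one end and a pale patch at the other (look only). It starts on its flat side on the board and slides, it does not roll. This point lies on its axis 10 mm above its underside
- chestnut4_center (a point): a raw chestnut: brown glossy dome on a flat underside, round in plan, 32 mm across (widest 8 mm above its underside), 22 mm high, about 16 g, a small point at one end and a pale patch at the other (look only). It starts on its flat side on the board and slides, it does not roll. This point lies on its axis 10 mm above its underside
- board_top (a point): centre of the top face of the poplar board: 500 mm along its x by 420 mm along its y, the top face level, 60 mm above the table. x points to the far edge with the pasta roller, y to the left. The chestnuts lie on the near half of it. Its two side edges are straight, without any rim, at y = +210 and y = -210 mm; one tray is tucked under each. The board is fixed
- steel_tray: shallow bright steel tray with a turquoise spatula across it, 280 mm along its x, 240 mm along its y, rim 30 mm above the table, walls and floor 4 to 5 mm thick, open on top; origin at the centre of its underside on the table, axes parallel to the board's. It lies beside the left or the right edge of the board (which one differs from run to run), its near 15 mm tucked under the overhanging board, so that what is pushed over that edge drops about 55 mm into it. Fixed
- wood_tray: dark wooden tray of the same size on the opposite side of the board, with a stoppered glass jar (106 mm high) and a pepper mill standing in its middle; origin at the centre of its underside. Fixed; no chestnut belongs in it
- roller_front (a point): hand-cranked aluminium pasta roller clamped on the far edge of the board, 130 mm along its x by 195 mm along its y, 150 mm high; this point lies on the board at the middle of its base's robot-side edge, axes parallel to the board's; crank on its right side (-y) reaching 90 mm past the base and up to 200 mm above the board. Fixed; not to be touched
- bowl_left: small white porcelain bowl, 84 mm across the rim, 42 mm high, 0.16 kg, loose on the board between the chestnuts and the pasta roller; origin at the centre of its underside, z up. Not to be disturbed (the left one)
- bowl_right: small white porcelain bowl, 84 mm across the rim, 42 mm high, 0.16 kg, loose on the board between the chestnuts and the pasta roller; origin at the centre of its underside, z up. Not to be disturbed (the right one)
- spatula: turquoise silicone spatula with a wooden handle, 330 mm long along its x, blade 85 by 52 by 10 mm at the +x end, resting on the two short rims of the steel tray along the tray's middle; origin at the middle of its length, on its underside. Loose; not to be disturbed
- wooden_spoon: wooden spoon lying near the robot-side edge of the board, roughly along that edge, along its own x: handle 11 mm thick from x = -130 to +60 mm, head 37 mm wide and 11 mm high centred at x = +85 mm; origin on the board under it. Loose; not to be disturbed

How it is judged:
By the outcome, as a careful person would: the job done as asked, in the order asked, and still so for the second after the job is handed in, with the robot touching nothing.
It also fails if it takes over 67 s, if anything falls off the work surface, if the arm or the gripper's body presses on something with over 40 N, if the wrist force passes 120 N, or if a joint passes its speed limit or range.

ROBOT

A 7-joint arm with a two-finger parallel gripper is mounted at the origin on the work surface. World frame = base frame: x ahead of the robot, y to its left, z up, the work surface at z = 0. Lengths are in mm, angles in rad, forces in N, time in s.
With the tool pointing down it reaches from about 400 to 925 mm from the base axis. Payload 5.6 kg.
Tool frame: the origin (TCP) lies at the very end of the fingers, on their centre line; the grasp point (between the pads) lies manip.grasp_offset behind it (manip.grasp_offset is the distance from the TCP to the grasp point, in mm); z points along the fingers, y is the line along which they close (so a half turn about z gives the same grasp; the last joint's range is limited). The gripper opens to 85 mm and grips with 20 to 120 N. Pads are 22 mm wide; open, the fingers measure 114 mm over their backs; the gripper's body (76 mm by 85 mm) begins 54 mm behind the grasp point. The pads swing forward as they close: fully open they stand 13 mm farther back than shut.
Start: joints at [-0.043, 0.468, -0.012, 1.603, 0.006, 1.071, -0.056], TCP at [650.006, -0.043, 231.29] pointing down, gripper open.
Joint ranges: [-2.53, 2.53], [-0.31, 2.02], [-1.57, 1.55], [0.28, 2.44], [-1.29, 4.43], [0.15, 1.84], [-2.92, 2.92]. Speed limits (rad/s): [2.57, 2.57, 3.14, 3.14, 3.14, 3.14, 3.14].

INTERFACE

Orientations are given as a unit quaternion [w, x, y, z].
In Python, from bench import telemetry, camera, workorder, manip gives the robot as it stands.
- The arm moves only by the tool apply_moves, never from a script. Its argument "moves" is a list of rows, each an object with "travel": the shift along the tool's x, y, z in m, a list of three; "yaw": the turn about the tool's z in degrees. In form: [{"travel": [tx, ty, tz], "yaw": yaw}, ...]. A call has exactly 8 rows; each row is the pose to reach, as a shift and turn from the pose commanded when the call began, along the tool's axes at that moment; what a row does not reach only later rows make up. A row lasts 1/12 s, in which the tool goes at most 41.7 mm and 7.16 degrees, less where a joint would pass 70% of its speed; a pose out of reach is approached as far as the arm can. A call with a gripper value outside its range is refused whole. "claw" is the finger opening in m, from 0 to 0.0854, set as the call begins (left out, the last holds). The fingers move at their own pace and stop on an object; "force" is the grip in N (left out, the last holds). Time passes only in rows, so rows that repeat a pose let the fingers close, or fill a call up. It gives the time, the measured TCP pose, the force, the opening and the grip force at its end, in the units of the state.
- telemetry.get_state(): the state, without advancing time (a new reading comes with each control period).
- camera(name): name is "scene" or "side" or "wrist"; returns a dict with "frame" (400x640x3 uint8, red, green, blue), "intrinsics" (3x3 intrinsics, pixels), "rvec" (rotation vector, rad) and "tvec" (3), from world to camera coordinates, as OpenCV has them; the wrist camera has in their place "T_tool_cam" (4x4, takes a point from camera to tool coordinates, whose origin is the TCP and whose axes are the flange's). Camera axes: x right, y down, z forward; pixel columns grow to the right and rows downward; lengths in mm; the calibration is good to about 2 mm. A picture is of the moment at which its call begins: read the wrist's pose just before it. There is no depth.
- workorder.finish_job(): hands the job in; it is judged then, once.
The state is a dict: "time_s": time; "qpos": joint angles; "qvel": joint speeds; "effort": joint torques, N m; "tool_pos": TCP position; "eef_rot": TCP orientation; "wrist_force": force on the tool from outside, world axes, zero at the start; "moment": the same for the moment, N m; "grip_width": opening from 0.0 (shut) to 1.0 (fully open); "gripper_force": force on a finger pad.
Only numpy, scipy, OpenCV 4.12 (cv2) and the standard library are available. Lean on these libraries where they do the work, as an engineer would, in place of code of your own. Each camera call takes 0.05 s, during which the arm holds its last target. There are 200 camera calls.

## Working session

There is one attempt and no reset: what is moved stays moved. The work goes in short steps, Python scripts to look and compute and a tool call to move; the robot and the scene stay as the last step left them, time stands still between calls to the robot, and variables do not carry over. Pictures are saved under pics/ and viewed, at most 10 in all, crops included, and the job is handed in when it is done.

Besides the shell and the picture viewer there is one more tool, called after "Emit:" as name(argument=value, ...) on one line, values as JSON. apply_moves: Moves the arm, as the interface text tells. Its arguments: {"type":"object","properties":{"moves":{"type":"array","items":{"type":"object","properties":{"travel":{"type":"array","items":{"type":"number"}},"yaw":{"type":"number"}}}},"claw":{"type":"number"},"force":{"type":"number"}},"required":["moves"]}

```bash
mkdir -p pics; ls; cat > h.py <<'E'
import numpy as np, cv2
from bench import telemetry, camera, workorder, manip
def ray(c,px):
    K=np.array(c["intrinsics"],float);R=cv2.Rodrigues(np.array(c["rvec"],float))[0];t=np.array(c["tvec"],float).ravel()
    p=np.atleast_2d(np.array(px,float));d=np.c_[p,np.ones(len(p))]@np.linalg.inv(K).T@R
    return -R.T@t,d
def onplane(c,px,z):
    o,d=ray(c,px);return o+d*((z-o[2])/d[:,2])[:,None]
def proj(c,P):
    return cv2.projectPoints(np.atleast_2d(np.array(P,float)),np.array(c["rvec"],float),np.array(c["tvec"],float),np.array(c["intrinsics"],float),None)[0][:,0]
E
python3 - <<'E'
from h import *
s=telemetry.get_state();print(s["time_s"],s["tool_pos"],s["eef_rot"],manip.grasp_offset)
for n in("scene","side"):
    c=camera(n);cv2.imwrite(f"pics/{n}0.png",c["frame"][:,:,::-1]);print(n,ray(c,[[320,200]]))
E
```

```text
pics
0.0 [ 6.49431870e+02 -1.32221569e-01  2.30311905e+02] [-5.93000160e-04  7.07165398e-01  7.07047575e-01 -6.88975345e-04] 18.700000000000003
scene (array([826.95829525, 345.59956965, 737.76652389]), array([[-0.3225938 , -0.41789035, -0.84933407]]))
side (array([272.84969634, 503.7201868 , 754.4447435 ]), array([[ 0.35477203, -0.53366798, -0.76796542]]))
```

View pics/scene0.png

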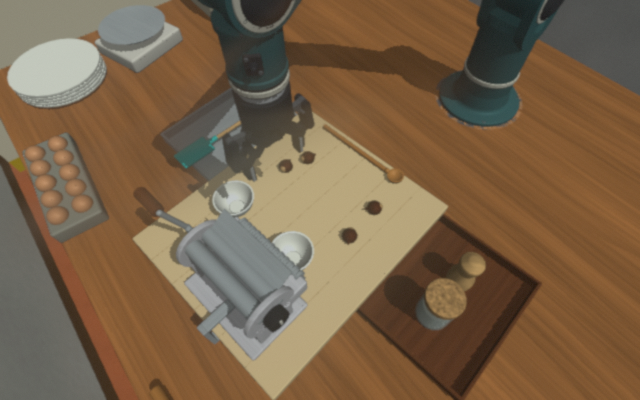

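View pics/side0.png

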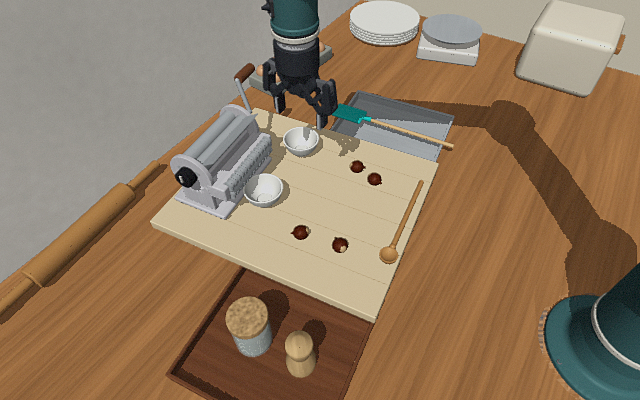

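Both views show the steel tray with the spatula at the robot's right (-y) and the wooden tray at the left. In the side view the chestnuts are at about (357,166), (375,179), (301,232) and (341,244), the bowls at (301,141) and (264,190), and the spoon runs from (421,181) to (389,255).

```bash
python3 - <<'E'
from h import *
seeds={"scene":[(286,166),(307,157),(349,235),(373,207)],"side":[(357,166),(375,179),(301,232),(341,244)]}
res={}
for n in seeds:
    c=camera(n);f=c["frame"].astype(int)
    m=((f.sum(2)<210)).astype(np.uint8)
    k,lab,st,ce=cv2.connectedComponentsWithStats(m)
    for sd in seeds[n]:
        i=np.argmin([np.hypot(*(q-sd)) if 30<a<600 else 1e9 for q,a in zip(ce,st[:,4])])
        print(n,sd,ce[i].round(1),st[i],onplane(c,ce[i],70)[0].round(1))
    # board
    corners={"scene":[(135,240),(275,398),(447,207)],"side":[(153,225),(375,320),(438,162)]}[n]
    print("corners",onplane(c,corners,60).round(0).tolist())
    if n=="side":
        print("spoon head,end",onplane(c,[(389,255),(421,181)],66).round(0).tolist())
        print("bowls rim",onplane(c,[(301,138),(264,187)],102).round(0).tolist())
        print("spatula",onplane(c,[(335,108),(370,120),(452,148)],32).round(0).tolist())
        print("tray rim",onplane(c,[(372,92),(453,118),(438,158)],30).round(0).tolist())
        cv2.imwrite("pics/s1.png",cv2.resize(c["frame"][70:330,140:470,::-1],None,fx=2.3,fy=2.3,interpolation=3))
    else:
        print("spoon",onplane(c,[(394,175),(325,127)],66).round(0).tolist(),"bowl",onplane(c,[(233,197),(293,249)],102).round(0).tolist())
E
```

```text
scene (286, 166) [308.9 159.1] [304 153  10  10  42] [524.9 -82.6  70. ]
scene (307, 157) [308.9 159.1] [304 153  10  10  42] [524.9 -82.6  70. ]
scene (349, 235) [348.6 235.3] [342 229  14  14 151] [581.  116.6  70. ]
scene (373, 207) [373.2 207.4] [366 201  15  13 138] [500.  100.5  70. ]
corners [[915.0, -149.0, 60.0], [860.0, 257.0, 60.0], [375.0, 194.0, 60.0]]
spoon [[406.0, 68.0, 66.0], [434.0, -137.0, 66.0]] bowl [[716.0, -83.0, 102.0], [691.0, 84.0, 102.0]]
side (357, 166) [357.  166.4] [351 161  14  12 121] [ 572.  -100.5   70. ]
side (375, 179) [374.2 178.8] [368 173  14  13 132] [520.7 -87.6  70. ]
side (301, 232) [299.9 232.1] [291 225  17  15 164] [577.7 119.4  70. ]
side (341, 244) [339.2 243.8] [332 237  16  16 154] [497.1 101.4  70. ]
corners [[847.0, 261.0, 60.0], [367.0, 197.0, 60.0], [424.0, -223.0, 60.0]]
spoon head,end [[405.0, 70.0, 66.0], [432.0, -141.0, 66.0]]
bowls rim [[713.0, -83.0, 102.0], [692.0, 83.0, 102.0]]
spatula [[751.0, -298.0, 32.0], [645.0, -304.0, 32.0], [420.0, -317.0, 32.0]]
tray rim [[701.0, -419.0, 30.0], [462.0, -432.0, 30.0], [436.0, -267.0, 30.0]]
```

View pics/s1.png

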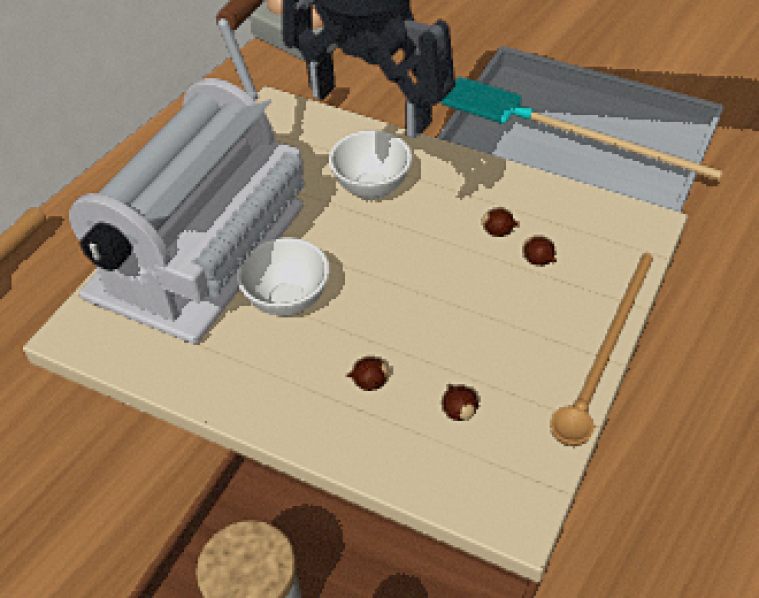

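The enlarged view confirms four separate chestnuts, and the spoon and bowls stay clear of straight lanes to the right edge. In the board frame (yaw about 7.2°, centre about (645,19)) the chestnuts are:

| Chestnut | x | y |
|---|---|---|
| A | -87 | -109 |
| B | -135 | -89 |
| C | -53 | 107 |
| D | -135 | 100 |

The tray spans x from -238 to 38. I'll use the half-closed fingers as a fork and push A first.

Emit:
apply_moves(moves=[{"travel": [-0.01,-0.02,0.02],"yaw": -3},{"travel": [-0.025,-0.045,0.04],"yaw": -7.2},{"travel": [-0.04,-0.07,0.06],"yaw": -7.2},{"travel": [-0.051,-0.084,0.08],"yaw": -7.2},{"travel": [-0.051,-0.084,0.1],"yaw": -7.2},{"travel": [-0.051,-0.084,0.12],"yaw": -7.2},{"travel": [-0.051,-0.084,0.131],"yaw": -7.2},{"travel": [-0.051,-0.084,0.131],"yaw": -7.2}], claw=0.018, force=40)

```text
time_s: 0.87
tool_pos: [564.2, -50.9, 97.8]
eef_rot: [-0.002, 0.661, 0.75, -0.002]
wrist_force: [1.5, 0.3, 0.1]
grip_width: 0.211
gripper_force: 0.0
```

```bash
cat >> h.py <<'E'
C=np.array([645,19.]);a=np.radians(7.2);U=np.array([[np.cos(a),np.sin(a)],[-np.sin(a),np.cos(a)]])
def bf(p): return U@(np.array(p)[:2]-C)
def show(name,n="side"):
    s=telemetry.get_state();print(s["time_s"],s["tool_pos"].round(1),bf(s["tool_pos"]).round(1),s["eef_rot"].round(3),s["grip_width"],s["wrist_force"].round(1))
    c=camera(n);cv2.imwrite(f"pics/{name}.png",cv2.resize(c["frame"][70:330,140:470,::-1],None,fx=2.3,fy=2.3,interpolation=3))
def nuts():
    for n in("side","scene"):
        c=camera(n);m=(c["frame"].astype(int).sum(2)<210).astype(np.uint8)
        _,_,st,ce=cv2.connectedComponentsWithStats(m)
        for q,s in zip(ce,st):
            if 25<s[4]<300:
                b=bf(onplane(c,q,70)[0]);
                if abs(b[0])<250 and abs(b[1])<300: print(n,q.round(0),s[4],b.round(0))
E
python3 -c "
from h import *
show('p1')"
```

```text
0.8667 [564.2 -50.9  97.8] [-88.9 -59.2] [-0.002  0.661  0.75  -0.002] 0.21113100126515802 [1.5 0.3 0.1]
```

View pics/p1.png

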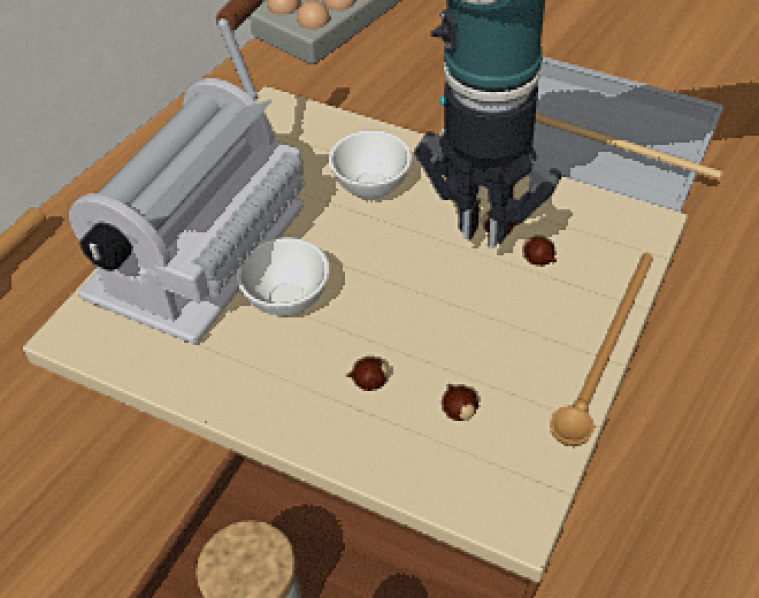

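The fork sits behind chestnut A, at about crop pixel (480,235), and aligned with the lane. Next I lower it and sweep.

Emit:
apply_moves(moves=[{"travel": [0,0.002,0.016],"yaw": 0},{"travel": [0,0.002,0.032],"yaw": 0},{"travel": [0,0.002,0.033],"yaw": 0},{"travel": [-0.01,0.002,0.033],"yaw": 0},{"travel": [-0.02,0.002,0.033],"yaw": 0},{"travel": [-0.03,0.002,0.033],"yaw": 0},{"travel": [-0.04,0.002,0.033],"yaw": 0},{"travel": [-0.05,0.002,0.033],"yaw": 0}])

```text
time_s: 1.58
tool_pos: [574.8, -102.3, 68.2]
eef_rot: [0.001, 0.662, 0.75, 0.0]
wrist_force: [0.5, 0.6, 0.1]
grip_width: 0.207
gripper_force: 0.1
```

```bash
python3 -c "
from h import *
show('p2')"
```

```text
1.5833 [ 574.8 -102.3   68.2] [ -84.8 -111.5] [0.001 0.662 0.75  0.   ] 0.20710757349334674 [0.5 0.6 0.1]
```

View pics/p2.png

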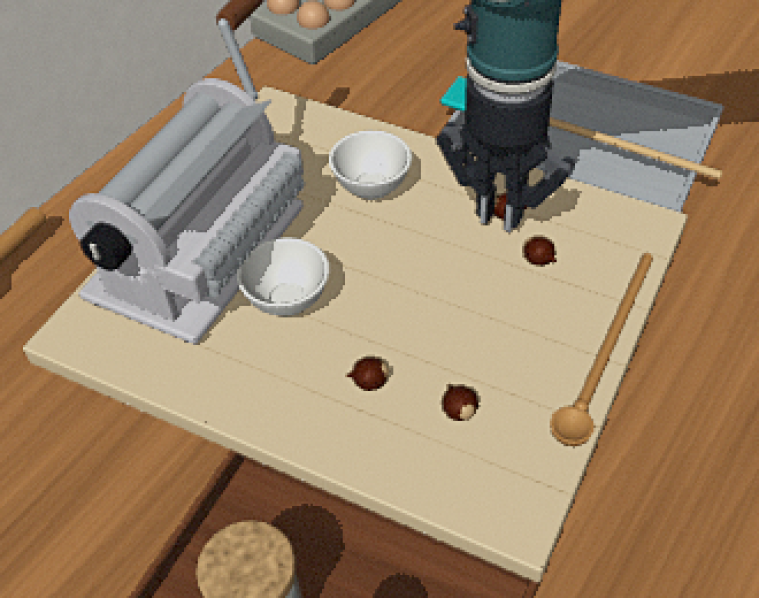

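The chestnut at crop (503,205) is cradled just ahead of the fingers, and chestnut B at (540,250) hasn't moved. I continue over the edge.

Emit:
apply_moves(moves=[{"travel": [-0.012,0,0.002],"yaw": 0},{"travel": [-0.024,0,0.002],"yaw": 0},{"travel": [-0.036,0,0.002],"yaw": 0},{"travel": [-0.048,0,0.002],"yaw": 0},{"travel": [-0.06,0,0.002],"yaw": 0},{"travel": [-0.072,0,0.002],"yaw": 0},{"travel": [-0.084,0,0.002],"yaw": 0},{"travel": [-0.096,0,0.002],"yaw": 0}])

```text
time_s: 2.3
tool_pos: [586.4, -197.0, 65.3]
eef_rot: [0.0, 0.661, 0.75, -0.0]
wrist_force: [0.3, -0.4, -0.0]
grip_width: 0.211
gripper_force: 0.0
```

Emit:
apply_moves(moves=[{"travel": [-0.006,0,0],"yaw": 0},{"travel": [-0.006,0,0],"yaw": 0},{"travel": [0,0,-0.02],"yaw": 0},{"travel": [0.03,0,-0.05],"yaw": 0},{"travel": [0.06,-0.015,-0.05],"yaw": 0},{"travel": [0.09,-0.03,-0.05],"yaw": 0},{"travel": [0.12,-0.05,-0.05],"yaw": 0},{"travel": [0.15,-0.05,-0.05],"yaw": 0}])

```text
time_s: 2.97
tool_pos: [513.6, -51.8, 115.1]
eef_rot: [-0.001, 0.661, 0.75, -0.001]
wrist_force: [-0.8, 0.5, -0.4]
grip_width: 0.211
gripper_force: 0.0
```

```bash
python3 -c "
from h import *
show('p3');nuts()"
```

```text
2.9667 [513.6 -51.8 115.1] [-139.2  -53.8] [-0.001  0.661  0.75  -0.001] 0.21149890499088486 [-0.8  0.5 -0.4]
side [287. 112.] 49 [ 152. -215.]
side [186. 177.] 299 [246.  82.]
side [300. 232.] 165 [-54. 108.]
side [339. 244.] 153 [-136.  100.]
scene [141. 193.] 74 [ 176. -281.]
scene [373. 207.] 141 [-134.   99.]
scene [146. 219.] 75 [ 204. -219.]
scene [349. 235.] 157 [-51. 105.]
```

View pics/p3.png

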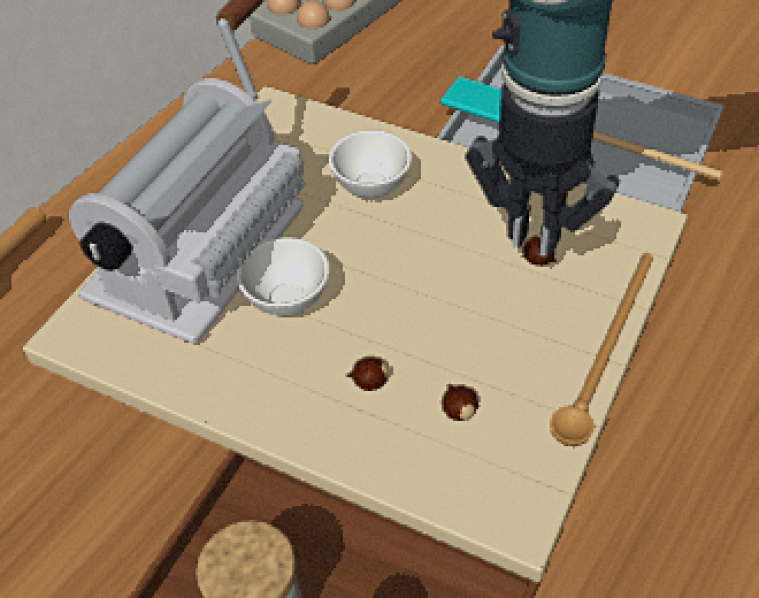

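Chestnut A has left the board (nothing remains at crop (500,222)), and B at (538,250) is next under the fork with nothing else disturbed. Sweep B, then reposition for C.

Emit:
apply_moves(moves=[{"travel": [0.01,0.003,0.01],"yaw": 0},{"travel": [0.01,0.003,0.03],"yaw": 0},{"travel": [0.01,0.003,0.05],"yaw": 0},{"travel": [0.01,0.003,0.05],"yaw": 0},{"travel": [0,0.003,0.05],"yaw": 0},{"travel": [-0.01,0.003,0.05],"yaw": 0},{"travel": [-0.02,0.003,0.05],"yaw": 0},{"travel": [-0.03,0.003,0.05],"yaw": 0}])

```text
time_s: 3.78
tool_pos: [525.5, -84.6, 66.2]
eef_rot: [0.001, 0.662, 0.75, 0.0]
wrist_force: [0.2, -0.8, -0.3]
grip_width: 0.208
gripper_force: 0.0
```

Emit:
apply_moves(moves=[{"travel": [-0.012,0,0],"yaw": 0},{"travel": [-0.024,0,0],"yaw": 0},{"travel": [-0.036,0,0],"yaw": 0},{"travel": [-0.048,0,0],"yaw": 0},{"travel": [-0.06,0,0],"yaw": 0},{"travel": [-0.072,0,0],"yaw": 0},{"travel": [-0.084,0,0],"yaw": 0},{"travel": [-0.096,0,0],"yaw": 0}])

```text
time_s: 4.45
tool_pos: [536.8, -178.9, 65.2]
eef_rot: [-0.0, 0.661, 0.75, -0.0]
wrist_force: [-0.4, 0.3, -0.0]
grip_width: 0.209
gripper_force: 0.1
```

Emit:
apply_moves(moves=[{"travel": [-0.012,0,0],"yaw": 0},{"travel": [-0.024,0,0],"yaw": 0},{"travel": [-0.032,0,0],"yaw": 0},{"travel": [-0.032,0,0],"yaw": 0},{"travel": [-0.032,0,-0.03],"yaw": 0},{"travel": [-0.012,0,-0.06],"yaw": 0},{"travel": [0.02,0.01,-0.08],"yaw": 0},{"travel": [0.055,0.02,-0.09],"yaw": 0}])

```text
time_s: 5.12
tool_pos: [550.7, -121.2, 158.3]
eef_rot: [0.002, 0.663, 0.749, 0.001]
wrist_force: [1.4, 0.2, 0.1]
grip_width: 0.208
gripper_force: 0.0
```

```bash
python3 -c "
from h import *
show('p4');nuts()"
```

```text
5.1167 [ 550.7 -121.2  158.3] [-111.1 -127.3] [0.002 0.663 0.749 0.001] 0.20843383109949878 [1.4 0.2 0.1]
side [287. 112.] 51 [ 153. -215.]
side [401. 139.] 110 [-149. -240.]
side [300. 232.] 167 [-54. 108.]
side [339. 244.] 155 [-136.  100.]
scene [263. 115.] 41 [-153. -262.]
scene [142. 193.] 87 [ 176. -280.]
scene [373. 207.] 141 [-134.   99.]
scene [145. 218.] 97 [ 204. -222.]
scene [349. 235.] 158 [-51. 105.]
```

View pics/p4.png

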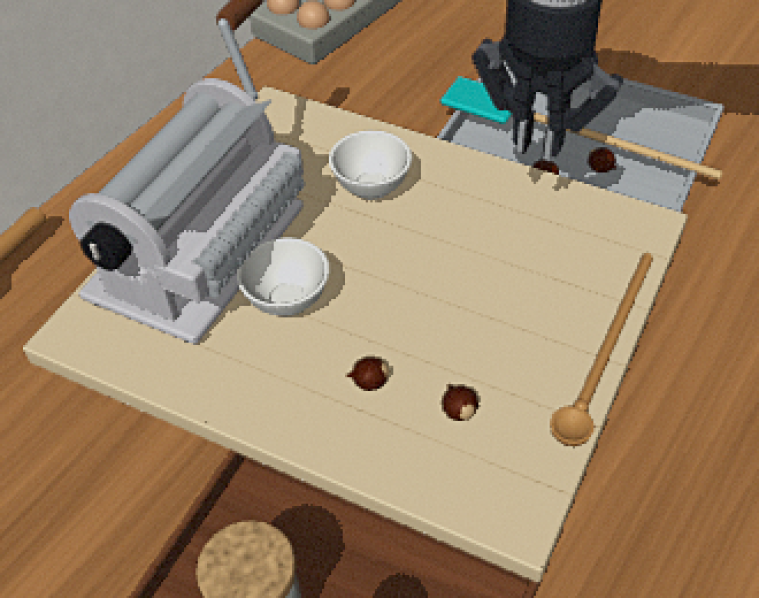

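A and B lie in the steel tray, at crop (545,167) and (601,160), and the spatula is undisturbed. Next is C at (-53,107).

Emit:
apply_moves(moves=[{"travel": [0.04,0.008,0],"yaw": 0},{"travel": [0.08,0.016,0],"yaw": 0},{"travel": [0.12,0.024,0],"yaw": 0},{"travel": [0.16,0.032,0],"yaw": 0},{"travel": [0.2,0.04,0],"yaw": 0},{"travel": [0.24,0.048,0],"yaw": 0},{"travel": [0.275,0.057,0.015],"yaw": 0},{"travel": [0.28,0.057,0.045],"yaw": 0}])

```text
time_s: 5.93
tool_pos: [573.3, 173.5, 112.9]
eef_rot: [0.001, 0.658, 0.753, 0.005]
wrist_force: [1.5, 0.2, 0.0]
grip_width: 0.21
gripper_force: 0.0
```

```bash
python3 -c "
from h import *
show('p5');"
```

```text
5.9333 [573.3 173.5 112.9] [-51.7 162.3] [0.001 0.658 0.753 0.005] 0.21020408157447695 [1.5 0.2 0. ]
```

Emit:
apply_moves(moves=[{"travel": [0,-0.002,0.02],"yaw": 0},{"travel": [0,-0.002,0.04],"yaw": 0},{"travel": [0,-0.002,0.048],"yaw": 0},{"travel": [0,-0.002,0.048],"yaw": 0},{"travel": [-0.01,-0.002,0.048],"yaw": 0},{"travel": [-0.02,-0.002,0.048],"yaw": 0},{"travel": [-0.03,-0.002,0.048],"yaw": 0},{"travel": [-0.04,-0.002,0.048],"yaw": 0}])

```text
time_s: 6.65
tool_pos: [574.4, 122.0, 62.5]
eef_rot: [0.0, 0.662, 0.75, -0.0]
wrist_force: [-0.9, 0.4, 1.2]
grip_width: 0.211
gripper_force: 0.0
```

Emit:
apply_moves(moves=[{"travel": [-0.012,0,0],"yaw": 0},{"travel": [-0.024,0,0],"yaw": 0},{"travel": [-0.036,0,0],"yaw": 0},{"travel": [-0.048,0,0],"yaw": 0},{"travel": [-0.06,0,0],"yaw": 0},{"travel": [-0.072,0,0],"yaw": 0},{"travel": [-0.084,0,0],"yaw": 0},{"travel": [-0.096,0,0],"yaw": 0}])

```text
time_s: 7.32
tool_pos: [586.3, 27.9, 62.3]
eef_rot: [0.0, 0.661, 0.75, 0.0]
wrist_force: [-0.3, 0.5, 0.5]
grip_width: 0.21
gripper_force: 0.1
```

```bash
python3 -c "
from h import *
show('p6');nuts()"
```

```text
7.3167 [586.3  27.9  62.3] [-57.1  16.2] [0.    0.661 0.75  0.   ] 0.20953455457226536 [-0.3  0.5  0.5]
side [287. 112.] 44 [ 152. -214.]
side [401. 139.] 112 [-149. -240.]
side [377. 142.] 50 [-100. -207.]
side [186. 177.] 296 [246.  82.]
side [339. 244.] 154 [-136.  100.]
scene [251. 126.] 69 [-108. -257.]
scene [248. 145.] 59 [ -64. -217.]
scene [373. 207.] 139 [-134.   99.]
```

View pics/p6.png

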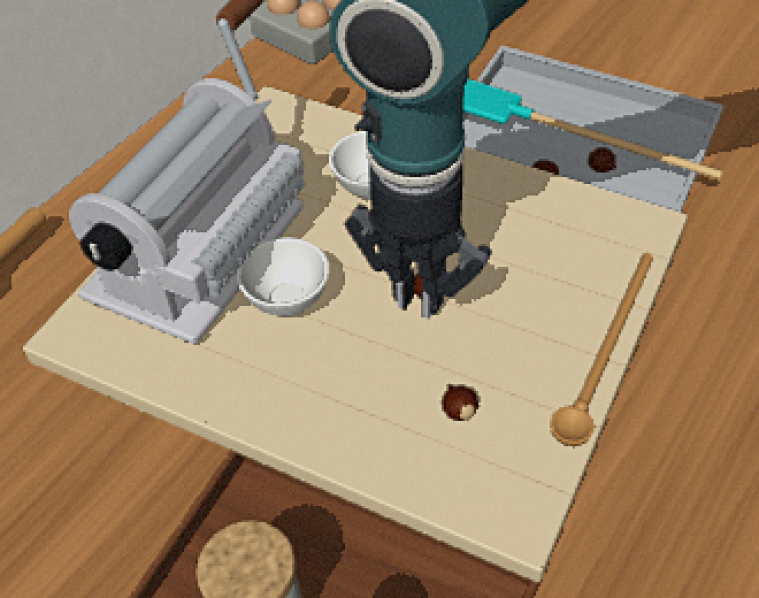

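Chestnut C is cradled at crop (420,285), clear of both bowls. Continue, more slowly near the edge.

Emit:
apply_moves(moves=[{"travel": [-0.015,0,-0.002],"yaw": 0},{"travel": [-0.03,0,-0.002],"yaw": 0},{"travel": [-0.045,0,-0.002],"yaw": 0},{"travel": [-0.06,0,-0.002],"yaw": 0},{"travel": [-0.075,0,-0.002],"yaw": 0},{"travel": [-0.09,0,-0.002],"yaw": 0},{"travel": [-0.105,0,-0.002],"yaw": 0},{"travel": [-0.12,0,-0.002],"yaw": 0}])

```text
time_s: 8.13
tool_pos: [601.4, -89.3, 64.3]
eef_rot: [-0.0, 0.661, 0.751, 0.0]
wrist_force: [-0.3, 0.7, 0.0]
grip_width: 0.214
gripper_force: 0.1
```

Emit:
apply_moves(moves=[{"travel": [-0.012,0,0],"yaw": 0},{"travel": [-0.024,0,0],"yaw": 0},{"travel": [-0.036,0,0],"yaw": 0},{"travel": [-0.048,0,0],"yaw": 0},{"travel": [-0.058,0,0],"yaw": 0},{"travel": [-0.066,0,0],"yaw": 0},{"travel": [-0.072,0,0],"yaw": 0},{"travel": [-0.078,0,0],"yaw": 0}])

```text
time_s: 8.8
tool_pos: [611.0, -167.7, 64.2]
eef_rot: [-0.0, 0.661, 0.75, 0.0]
wrist_force: [0.4, 0.4, -0.1]
grip_width: 0.213
gripper_force: 0.1
```

Emit:
apply_moves(moves=[{"travel": [-0.006,0,0],"yaw": 0},{"travel": [-0.012,0,0],"yaw": 0},{"travel": [-0.018,0,0],"yaw": 0},{"travel": [-0.024,0,0],"yaw": 0},{"travel": [-0.026,0,0],"yaw": 0},{"travel": [-0.026,0,-0.03],"yaw": 0},{"travel": [-0.01,-0.01,-0.06],"yaw": 0},{"travel": [0.03,-0.02,-0.085],"yaw": 0}])

```text
time_s: 9.47
tool_pos: [589.8, -150.4, 147.7]
eef_rot: [0.002, 0.664, 0.748, -0.001]
wrist_force: [1.5, 0.1, 0.5]
grip_width: 0.206
gripper_force: 0.0
```

Emit:
apply_moves(moves=[{"travel": [0.04,-0.008,0],"yaw": 0},{"travel": [0.08,-0.016,0],"yaw": 0},{"travel": [0.12,-0.024,0],"yaw": 0},{"travel": [0.16,-0.032,0],"yaw": 0},{"travel": [0.2,-0.04,0],"yaw": 0},{"travel": [0.24,-0.048,0],"yaw": 0},{"travel": [0.28,-0.055,0],"yaw": 0},{"travel": [0.315,-0.06,0],"yaw": 0}])

```text
time_s: 10.13
tool_pos: [489.0, 162.3, 146.2]
eef_rot: [-0.0, 0.661, 0.751, 0.0]
wrist_force: [-0.4, -0.5, 0.8]
grip_width: 0.215
gripper_force: 0.0
```

```bash
python3 -c "
from h import *
show('p7');nuts()"
```

```text
10.1333 [489.  162.3 146.2] [-136.8  161.8] [-0.     0.661  0.751  0.   ] 0.21524133237487283 [-0.4 -0.5  0.8]
side [301.  98.] 35 [ 146. -282.]
side [402. 139.] 101 [-150. -240.]
side [377. 142.] 39 [-101. -206.]
side [186. 177.] 294 [246.  82.]
side [362. 224.] 30 [-160.   37.]
scene [373. 207.] 150 [-134.   99.]
scene [147. 220.] 41 [ 205. -215.]
```

View pics/p7.png

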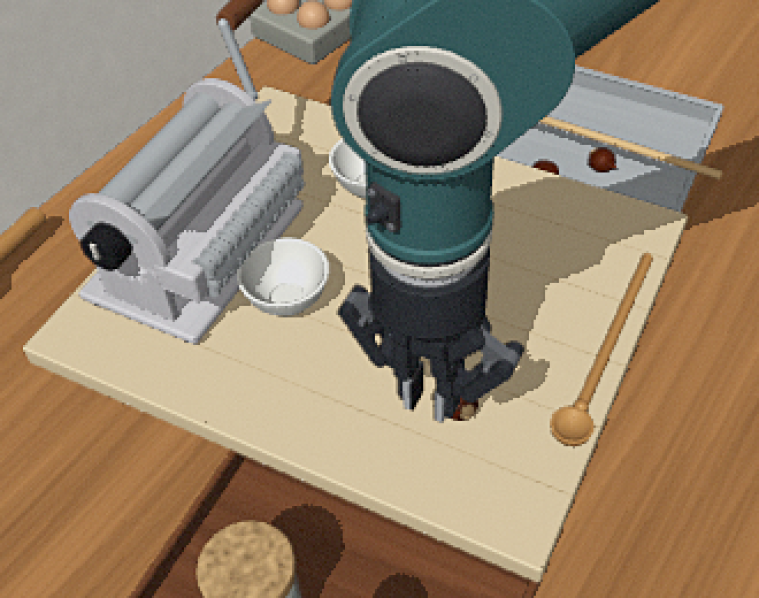

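Only chestnut D is left on the board, partly hidden at crop (462,408) behind the fingers; A and B are still in place in the tray. Sweep D.

Emit:
apply_moves(moves=[{"travel": [0,0.002,0.025],"yaw": 0},{"travel": [0,0.002,0.05],"yaw": 0},{"travel": [0,0.002,0.07],"yaw": 0},{"travel": [0,0.002,0.081],"yaw": 0},{"travel": [-0.01,0.002,0.081],"yaw": 0},{"travel": [-0.02,0.002,0.081],"yaw": 0},{"travel": [-0.03,0.002,0.081],"yaw": 0},{"travel": [-0.04,0.002,0.081],"yaw": 0}])

```text
time_s: 10.95
tool_pos: [498.6, 118.5, 66.1]
eef_rot: [0.001, 0.662, 0.75, 0.001]
wrist_force: [0.7, 0.0, -0.3]
grip_width: 0.211
gripper_force: 0.0
```

Emit:
apply_moves(moves=[{"travel": [-0.012,0,0],"yaw": 0},{"travel": [-0.024,0,0],"yaw": 0},{"travel": [-0.036,0,0],"yaw": 0},{"travel": [-0.048,0,0],"yaw": 0},{"travel": [-0.06,0,0],"yaw": 0},{"travel": [-0.072,0,0],"yaw": 0},{"travel": [-0.084,0,0],"yaw": 0},{"travel": [-0.096,0,0],"yaw": 0}])

```text
time_s: 11.62
tool_pos: [509.5, 23.8, 64.9]
eef_rot: [0.0, 0.661, 0.75, -0.0]
wrist_force: [-0.1, 0.4, 0.0]
grip_width: 0.213
gripper_force: 0.1
```

```bash
python3 -c "
from h import *
show('p8');nuts()"
```

```text
11.6167 [509.5  23.8  64.9] [-133.8   21.8] [ 0.     0.661  0.75  -0.   ] 0.21345213280648906 [-0.1  0.4  0. ]
side [287. 112.] 45 [ 152. -214.]
side [401. 139.] 111 [-149. -240.]
side [186. 177.] 297 [246.  82.]
scene [144. 190.] 26 [ 169. -283.]
scene [147. 220.] 54 [ 205. -216.]
```

Emit:
apply_moves(moves=[{"travel": [-0.015,0,0],"yaw": 0},{"travel": [-0.03,0,0],"yaw": 0},{"travel": [-0.045,0,0],"yaw": 0},{"travel": [-0.06,0,0],"yaw": 0},{"travel": [-0.075,0,0],"yaw": 0},{"travel": [-0.09,0,0],"yaw": 0},{"travel": [-0.105,0,0],"yaw": 0},{"travel": [-0.12,0,0],"yaw": 0}])

```text
time_s: 12.43
tool_pos: [524.6, -93.5, 64.8]
eef_rot: [-0.0, 0.661, 0.751, 0.0]
wrist_force: [-0.7, -0.2, -0.4]
grip_width: 0.211
gripper_force: 0.1
```

Emit:
apply_moves(moves=[{"travel": [-0.012,0,0],"yaw": 0},{"travel": [-0.024,0,0],"yaw": 0},{"travel": [-0.036,0,0],"yaw": 0},{"travel": [-0.048,0,0],"yaw": 0},{"travel": [-0.058,0,0],"yaw": 0},{"travel": [-0.066,0,0],"yaw": 0},{"travel": [-0.072,0,0],"yaw": 0},{"travel": [-0.078,0,0],"yaw": 0}])

```text
time_s: 13.1
tool_pos: [534.2, -171.8, 64.9]
eef_rot: [-0.0, 0.661, 0.75, 0.0]
wrist_force: [0.1, -0.2, 0.0]
grip_width: 0.211
gripper_force: 0.1
```

Emit:
apply_moves(moves=[{"travel": [-0.006,0,0],"yaw": 0},{"travel": [-0.012,0,0],"yaw": 0},{"travel": [-0.018,0,0],"yaw": 0},{"travel": [-0.024,0,0],"yaw": 0},{"travel": [-0.03,0,0],"yaw": 0},{"travel": [-0.034,0,0],"yaw": 0},{"travel": [-0.034,0,-0.03],"yaw": 0},{"travel": [-0.01,0,-0.06],"yaw": 0}])

```text
time_s: 13.77
tool_pos: [534.0, -186.4, 123.9]
eef_rot: [-0.001, 0.664, 0.748, -0.002]
wrist_force: [1.3, -0.9, 0.8]
grip_width: 0.21
gripper_force: 0.0
```

Emit:
apply_moves(moves=[{"travel": [0.03,0,-0.03],"yaw": 0},{"travel": [0.06,0,-0.06],"yaw": 0},{"travel": [0.09,0,-0.09],"yaw": 0},{"travel": [0.12,0,-0.1],"yaw": 0},{"travel": [0.15,0,-0.1],"yaw": 0},{"travel": [0.18,0,-0.1],"yaw": 0},{"travel": [0.2,0,-0.1],"yaw": 0},{"travel": [0.2,0,-0.1],"yaw": 0}])

```text
time_s: 14.43
tool_pos: [509.7, 22.4, 225.4]
eef_rot: [-0.0, 0.658, 0.753, 0.001]
wrist_force: [-0.2, 0.3, -0.6]
grip_width: 0.211
gripper_force: 0.0
```

```bash
python3 -c "
from h import *
show('p9')
nuts()
a=cv2.imread('pics/p9.png');c=camera('scene');f=cv2.resize(c['frame'][60:300,120:440,::-1],None,fx=1.2,fy=1.2)
g=cv2.resize(a[40:480,300:],None,fx=.9,fy=.9);o=np.zeros((600,800,3),np.uint8);o[:288,:384]=f;o[:g.shape[0],386:386+g.shape[1]]=g[:,:414]
o[300:,:380]=cv2.resize(a,(380,300));cv2.imwrite('pics/end.png',o)"
```

```text
14.4333 [509.7  22.4 225.4] [-133.8   20.3] [-0.     0.658  0.753  0.001] 0.21136773852760504 [-0.2  0.3 -0.6]
side [287. 112.] 48 [ 152. -214.]
side [186. 177.] 299 [246.  82.]
scene [145. 192.] 55 [ 170. -277.]
scene [146. 218.] 93 [ 204. -220.]
```

View pics/end.png

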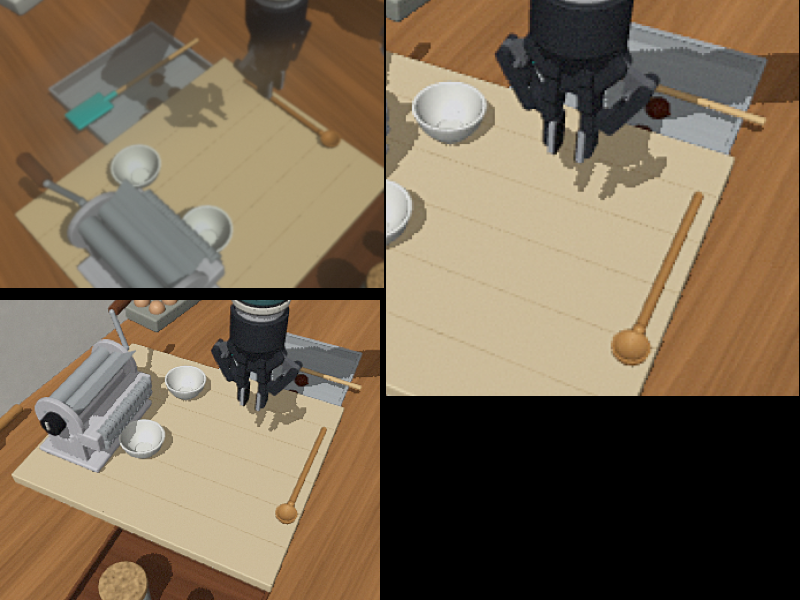

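The board is empty. Spoon, bowls and spatula look unchanged, and two chestnuts show in the tray while the gripper hides the rest. I'll move the arm aside and count numerically.

Emit:
apply_moves(moves=[{"travel": [0.03,0,-0.02],"yaw": 0},{"travel": [0.06,0,-0.04],"yaw": 0},{"travel": [0.09,0,-0.06],"yaw": 0},{"travel": [0.12,0,-0.06],"yaw": 0},{"travel": [0.15,0,-0.06],"yaw": 0},{"travel": [0.18,0,-0.06],"yaw": 0},{"travel": [0.2,0,-0.06],"yaw": 0},{"travel": [0.2,0,-0.06],"yaw": 0}])

```text
time_s: 15.3
tool_pos: [484.6, 219.2, 284.9]
eef_rot: [-0.001, 0.66, 0.752, 0.001]
wrist_force: [-0.3, -0.4, -0.1]
grip_width: 0.211
gripper_force: 0.0
```

```bash
python3 - <<'E'
from h import *
for n in("side","scene"):
    c=camera(n);f=c["frame"].astype(int)
    for nm,m,z,lim in(("nut",(f[...,0]-f[...,2]>8)&(f.sum(2)<200),15,15),("turq",(f[...,1]-f[...,0]>60)&(f[...,1]>90),36,40)):
        _,_,st,ce=cv2.connectedComponentsWithStats(m.astype(np.uint8))
        for q,s in zip(ce,st):
            b=bf(onplane(c,q,z)[0])
            if s[4]>lim and -260<b[0]<130 and -450<b[1]<-150: print(n,nm,q.round(0),s,b.round(0))
i=cv2.imread("pics/side0.png").astype(int);m=(i[...,1]-i[...,2]>60)&(i[...,1]>90)
_,_,st,ce=cv2.connectedComponentsWithStats(m.astype(np.uint8));print("before",[(q,s) for q,s in zip(ce,st) if s[4]>40])
c=camera("side")["frame"].astype(int);d=np.abs(i[...,::-1]-c).sum(2)
for nm,(x,y) in dict(spoonh=(389,255),spoone=(421,181),bowlL=(264,190),bowlR=(301,141),spatEnd=(450,148)).items(): print(nm,d[y-8:y+9,x-8:x+9].mean().round(1),d[y-8:y+9,x-8:x+9].max())
E
```

```text
side nut [401. 139.] [396 134  12  11  97] [-137. -302.]
side nut [377. 142.] [372 140  11   6  39] [ -84. -265.]
side nut [443. 154.] [436 145  16  19 111] [-250. -293.]
side turq [352. 114.] [337 103  35  21 426] [  13. -320.]
scene turq [195. 152.] [176 137  41  30 557] [  22. -319.]
before [(array([319.44839796, 199.64101009]), array([     0,      0,    640,    400, 255581], dtype=int32)), (array([350.97613365, 113.48687351]), array([332, 104,  40,  20, 419], dtype=int32))]
spoonh 22.3 42
spoone 24.7 40
bowlL 54.9 580
bowlR 330.8 563
spatEnd 112.0 210
```

Chestnuts lying close under the edge are hidden from both cameras, so I'll check from above with the wrist camera, numerically.

Emit:
apply_moves(moves=[{"travel": [-0.04,0.004,0],"yaw": 0},{"travel": [-0.08,0.008,0],"yaw": 0},{"travel": [-0.12,0.012,0],"yaw": 0},{"travel": [-0.16,0.016,0],"yaw": 0},{"travel": [-0.2,0.02,0],"yaw": 0},{"travel": [-0.24,0.024,0],"yaw": 0},{"travel": [-0.28,0.03,0],"yaw": 0},{"travel": [-0.32,0.035,0],"yaw": 0}])

```text
time_s: 16.12
tool_pos: [559.6, -102.4, 285.1]
eef_rot: [0.0, 0.663, 0.749, -0.0]
wrist_force: [0.9, 0.3, 0.2]
grip_width: 0.21
gripper_force: 0.0
```

Emit:
apply_moves(moves=[{"travel": [-0.03,0,0],"yaw": 0},{"travel": [-0.06,0,0],"yaw": 0},{"travel": [-0.09,0,0],"yaw": 0},{"travel": [-0.12,0,0],"yaw": 0},{"travel": [-0.14,0,0],"yaw": 0},{"travel": [-0.15,0,0],"yaw": 0},{"travel": [-0.15,0,0],"yaw": 0},{"travel": [-0.15,0,0],"yaw": 0}])

```text
time_s: 16.78
tool_pos: [578.3, -246.7, 284.6]
eef_rot: [-0.0, 0.662, 0.75, 0.0]
wrist_force: [0.7, 1.3, -0.0]
grip_width: 0.213
gripper_force: 0.0
```

```bash
cat > w.py <<'E'
from h import *
from scipy.spatial.transform import Rotation as Ro
s=telemetry.get_state();c=camera("wrist");T=np.array(c["T_tool_cam"]);K=np.array(c["intrinsics"])
q=s["eef_rot"];Rw=Ro.from_quat([q[1],q[2],q[3],q[0]]).as_matrix();M=np.eye(4);M[:3,:3]=Rw;M[:3,3]=s["tool_pos"];M=M@T
def wp(px,z):
    d=M[:3,:3]@np.linalg.inv(K)@[px[0],px[1],1];return M[:3,3]+d*(z-M[2,3])/d[2]
print(bf(s["tool_pos"]).round(0),"cam",M[:3,3].round(0),"corners",[bf(wp(p,15)).round(0).tolist() for p in((0,0),(639,0),(639,399),(0,399))])
f=c["frame"].astype(int);cv2.imwrite("pics/w.png",c["frame"][:,:,::-1])
hsv=cv2.cvtColor(c["frame"],cv2.COLOR_RGB2HSV)
for nm,m,z in(("nut",(f[...,0]-f[...,2]>8)&(hsv[...,1]>90)&(f.sum(2)<260),15),("turq",(f[...,1]-f[...,0]>40),36)):
    _,_,st,ce=cv2.connectedComponentsWithStats(m.astype(np.uint8))
    for p,t in zip(ce[1:],st[1:]):
        if t[4]>60: print(nm,p.round(0),t,bf(wp(p,z)).round(0),f[int(p[1]),int(p[0])])
E
python3 w.py
```

```text
[ -99. -255.] cam [ 568. -172.  427.] corners [[-499.0, -50.0], [296.0, -51.0], [515.0, -717.0], [-722.0, -716.0]]
nut [207.  28.] [204   0   7  62  73] [-245.  -82.] [109  69  38]
nut [ 2. 86.] [  0  71   6  32 110] [-531. -150.] [113  65  32]
nut [ 62. 253.] [    0   119   157   242 11414] [-517. -402.] [102  60  29]
nut [356. 145.] [346 135  23  20 323] [ -50. -230.] [87 63 50]
nut [446. 147.] [426 135  48  24 408] [  80. -232.] [123  82  51]
nut [516. 157.] [ 459  134  101   63 1671] [ 182. -246.] [135  83  45]
nut [297. 154.] [286 143  25  22 355] [-134. -242.] [117  70  53]
nut [330. 161.] [318 151  24  21 331] [ -86. -253.] [115  69  54]
nut [296. 193.] [285 186  23  16 238] [-137. -301.] [120  71  60]
nut [563. 249.] [559 236  15  23  85] [ 288. -395.] [109  74  48]
nut [597. 257.] [591 244  18  21  81] [ 345. -409.] [106  73  50]
nut [548. 278.] [545 267  13  21  65] [ 277. -448.] [111  74  51]
nut [580. 285.] [576 272  15  22  71] [ 333. -460.] [115  78  53]
nut [324. 312.] [ 297  278   51   64 1857] [ -94. -515.] [104  64  35]
nut [225. 366.] [206 347  36  40 235] [-277. -634.] [103  61  30]
turq [402. 209.] [ 360  192   76   35 2113] [  17. -319.] [ 31 227 221]
```

All four chestnuts are in the tray at board coordinates (-50,-230), (-134,-242), (-86,-253) and (-137,-301). The spatula blade is where it started and the arm is clear, so I hand in.

```bash
python3 -c "
from bench import workorder;print(workorder.finish_job())"
```

```text
the job is handed in; nothing more can be done
None
```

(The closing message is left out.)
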